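# Raise the router bit one turn and lock the lift

## Task

The last test groove came out 4 mm too shallow: raise the bit of the small router table by pushing its lift hand wheel round by the upright black handle, clockwise seen from above, through exactly one full turn, so that the handle ends where it began. Then push the orange clamping lever clockwise all the way to its stop to lock the lift. Only push with the fingers, do not grip the handle or the lever; do not touch the cutter, and leave the test piece, the pencil and the tools lying about where they are.

Things in the scene. Friction and masses are not known exactly. Their poses are not given: they have to be found in the camera images.
- router_table: Benchtop router table, fixed to the bench: grey top 420 x 340 mm (its x by y), top face 200 mm above the bench. Origin: on the bench under the middle of the top; x along the fence, z up. A fence, 57 mm above the top at its highest, runs along x at y = -42 to 0 mm. Hand wheel and clamping lever stand on the +y side of the fence, the cutter in the gap of the fence at x 0, y -48 mm.
- wheel_centre (a point): Point on the vertical axis of the grey hand wheel, level with the top of its rim, 31 mm above the table top. Wheel: 111 mm outside diameter, three spokes, hub standing 9 mm above the rim.
- wheel_handle_mid (a point): Middle of the wheel's upright black handle, 50 mm from the wheel's axis; the handle is 23 mm in diameter at its thickest, turns freely on its own pin, and stands from 3 mm to 52 mm above the top of the rim (34 to 83 mm above the table top).
- lift_wheel (a joint): Turn of the hand wheel in rad, growing clockwise seen from above; at 0 the handle lies in the table's +x direction from the axis. Starts anywhere within half a turn of 0. It has no spring and does not coast noticeably, needs about 2.5 N at the handle, and stays where it is left. One turn clockwise (6.283 rad) raises the cutter 4 mm.
- cutter_tip (a point): Top of the red straight cutter, 14 to 22 mm above the table top. Sharp: not to be touched.
- cutter: The cutter with the router motor below the table; origin at the top of the cutter. It rises with the wheel.
- lever_pivot (a point): Point on the vertical pivot axis of the orange clamping lever, level with its knob, 42 mm above the table top; the lever's hub is 24 mm in diameter.
- lever_knob (a point): Centre of the 18 mm ball at the end of the orange lever, 62 mm from the pivot, 42 mm above the table top. The arm is a 13 mm round bar that rises outward from 25 mm above the table top at the hub to the ball.
- lever_swing (a joint): Swing of the clamping lever in rad, growing clockwise seen from above; at 0 it points in the table's -x direction, at 1.35 (its stop, locked) nearly in +y. Starts open, between 0 and 0.35. Needs about 3 N near the ball and stays where it is left.
- wheel_handle: The revolving black handle itself; origin at its foot, on its axis.
- lock_lever: The whole orange lever with its ball; origin on the pivot axis, 7 mm above the table top.
- test_piece: Bystander: pine test piece 56 x 120 x 30 mm with a housing cut across it, loose on the table top on the far (-y) side of the fence; origin at the centre of its underside.
- caliper: Bystander: digital caliper 80 x 230 x 14 mm, loose on the bench at the left; origin at the centre of its underside.
- hex_keys: Bystander: red folding hex key set 28 x 98 x 23 mm, loose on the bench at the left; origin at the centre of its underside.
- pencil: Bystander: flat red carpenter's pencil, 143 mm long, loose on the table top on the far (-y) side of the fence; origin at the centre of its underside.

How it is judged:
By the outcome, as a careful person would: the job done as asked, in the order asked, and still so for the second after the job is handed in, with the robot touching nothing.
It also fails if it takes over 67 s, if anything falls off the work surface, if the arm or the gripper's body presses on something with over 40 N, if the wrist force passes 120 N, or if a joint passes its speed limit or range.

## Robot

A 7-joint arm with a two-finger parallel gripper is mounted at the origin on a cart in front of the work surface, level with it; the furniture and walls round the work are solid. World frame = base frame: x ahead of the robot, y to its left, z up, the work surface at z = 0. Lengths are in m, angles in rad, forces in N, time in s.
With the tool pointing down it reaches from about 0.35 to 0.9 m from the base axis. Payload 19.9 kg.
Tool frame: the origin (TCP) lies at the very end of the fingers, on their centre line; the grasp point (between the pads) lies behind it (grasp_offset is the z of the grasp point in the tool frame, in m); z points along the fingers, y is the line along which they close (so a half turn about z gives the same grasp; the last joint's range is limited). The gripper opens to 85 mm and grips with 20 to 120 N. Pads are 22 mm wide; open, the fingers measure 114 mm over their backs; the gripper's body (76 mm by 85 mm) begins 54 mm behind the grasp point. The pads swing forward as they close: fully open they stand 13 mm farther back than shut.
Start: joints at [1.099, 0.417, -0.01, 1.614, 0.005, 1.111, -0.053], TCP at [0.261, -0.568, 0.211] pointing down, gripper open.
Joint ranges: [-2.81, 2.81], [-0.39, 2.02], [-1.27, 1.25], [0.06, 2.57], [-1.19, 4.33], [0.19, 2], [-2.82, 2.82]. Speed limits (rad/s): [1.89, 1.89, 2.39, 2.39, 3.01, 3.01, 3.01].

## Interface

Orientations are given as a 3x3 rotation matrix whose columns are the frame's x, y, z axes.
In Python, from plant import get_state, capture, get_calibration, finish_job, grasp_offset gives the robot as it stands. The module is installed in compiled form; this text tells all that it offers.
- The arm moves only by the shell command python3 -m jog 'ROWS' [FORCE]. ROWS is JSON, one flat list of numbers, 5 for each row, row after row: the shift along the tool's x, y, z in m, then the turn about the tool's z in degrees, then the opening, from 0 (shut) to 1 (fully open). A call has 1 to 8 rows; each row shifts and turns the commanded pose from where the row before left it, along the tool's axes as they then stand; what a row does not reach is not made up. A row lasts 1/12 s, in which the tool goes at most 41.7 mm and 7.16 degrees, less where a joint would pass 70% of its speed; a pose out of reach is approached as far as the arm can. A call is refused whole if a number of a shift passes 0.0417 or a number of a turn 7.16, either way. A call with a gripper value outside its range is refused whole. The fingers move at their own pace and stop on an object; FORCE is the grip in N (left out, the last holds). Time passes only in rows, so rows that do not move let the fingers close. It gives the time, the measured TCP pose, the force, the opening and the grip force at its end, in the units of the state.
- get_state(): the state, without advancing time (a new reading comes with each control period).
- capture(name): name is "side" or "top"; returns the picture (384x512x3 uint8, red, green, blue); there is no depth.
- get_calibration(name): a dict with "vertical_fov" (degrees; the focal length in pixels is half the picture's height over the tangent of half this angle, whatever the lens; pixels are square), "cx", "cy" (the principal point, pixels), "position" and "orientation" of the camera in the world. Camera axes: x right, y down, z forward; pixel columns grow to the right and rows downward; lengths in m; the calibration is good to about 2 mm. A picture is of the moment at which its call begins. get_calibration takes no time and is no camera call.
- finish_job(): hands the job in; it is judged then, once.
The state is a dict: "clock": time; "joints": joint angles; "qd": joint speeds; "joint_torque": joint torques, N m; "eef_pos": TCP position; "orientation": TCP orientation; "force": force on the tool from outside, world axes, zero at the start; "moment": the same for the moment, N m; "finger_gap": finger opening in m; "finger_force": force on a finger pad.
Only numpy, scipy, OpenCV 4.12 (cv2) and the standard library are available. Lean on these libraries where they do the work, as an engineer would, in place of code of your own. Each camera call takes 0.05 s, during which the arm holds its last target. There are 200 camera calls.

## Working session

There is one attempt and no reset: what is moved stays moved. The work goes in short steps, Python scripts to look and compute and a shell command to move; the robot and the scene stay as the last step left them, time stands still between calls to the robot, and variables do not carry over. Pictures are saved under pics/ and viewed, at most 10 in all, crops included, and the job is handed in when it is done.

```bash
mkdir -p pics; python3 - <<'E'
from plant import *
import cv2
for n in("side","top"):
    im=capture(n); cv2.imwrite(f"pics/{n}0.png",im[:,:,::-1]); print(n,get_calibration(n))
s=get_state(); print(s["clock"],s["eef_pos"],s["orientation"],s["finger_gap"],grasp_offset)
E
```

```text
side {'vertical_fov': 45.542532999309934, 'cx': 256.6016081401668, 'cy': 187.43666724535734, 'position': array([0.52179488, 1.34494273, 0.72329977]), 'orientation': array([[-0.99865146, -0.01985246,  0.04797018],
       [-0.05187906,  0.41640132, -0.90769957],
       [-0.00195477, -0.90896415, -0.41686972]])}
top {'vertical_fov': 47.42537207811486, 'cx': 256.6244087235296, 'cy': 186.11064914280368, 'position': array([0.35134477, 0.126493  , 1.2392508 ]), 'orientation': array([[-0.07529589, -0.97676606,  0.20064545],
       [-0.99715498,  0.07446811, -0.01168108],
       [-0.003532  , -0.20095414, -0.97959428]])}
0.1 [ 0.26085964 -0.56759118  0.21008907] [[ 9.08621104e-01  4.17621081e-01 -5.67821528e-04]
 [ 4.17621455e-01 -9.08620561e-01  9.97851863e-04]
 [-9.92103416e-05 -1.14380371e-03 -9.99999341e-01]] 0.08557383716162137 -0.0187
```

View pics/side0.png

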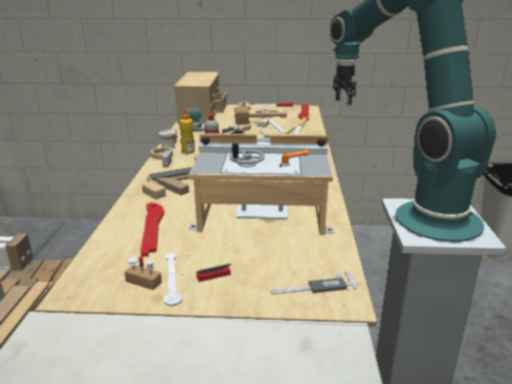

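View pics/top0.png

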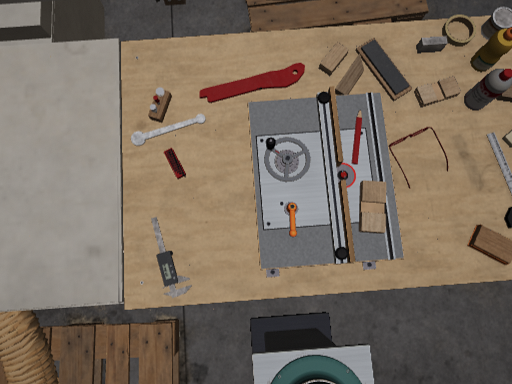

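Side view: the table at (262,160), handle at (235,150), lever at (297,156). Top view: image up is +x and image left is +y. The wheel is at about (287,159), the handle at (270,143), the lever pivot at about (291,207) with its knob at (293,232), and the fence is a vertical strip at column ~330.

```bash
cat > h.py <<'E'
import numpy as np, cv2
from plant import *
def cal(n):
    c=get_calibration(n); f=192/np.tan(np.radians(c["vertical_fov"]/2))
    return c,f,np.array(c["position"]),np.array(c["orientation"])
def ray(n,u,v):
    c,f,p,R=cal(n); d=R@np.array([(u-c["cx"])/f,(v-c["cy"])/f,1]); return p,d
def onz(n,u,v,z):
    p,d=ray(n,u,v); return p+d*(z-p[2])/d[2]
def pix(n,P):
    c,f,p,R=cal(n); q=R.T@(np.array(P)-p); return np.array([c["cx"]+f*q[0]/q[2],c["cy"]+f*q[1]/q[2]])
def both(a,b):
    p,d=ray("top",*a); q,e=ray("side",*b); A=np.stack([d,-e],1); t=np.linalg.lstsq(A,q-p,rcond=None)[0]
    x,y=p+d*t[0],q+e*t[1]; return (x+y)/2,np.linalg.norm(x-y)
E
python3 - <<'E'
from h import *
t=cv2.imread("pics/top0.png"); s=cv2.imread("pics/side0.png")
a=cv2.resize(t[85:275,245:405],None,fx=3.1,fy=3.1,interpolation=cv2.INTER_CUBIC)
b=cv2.resize(s[135:185,190:335],None,fx=4,fy=4,interpolation=cv2.INTER_CUBIC)
b=cv2.resize(s[135:190,190:335],(496,188),interpolation=cv2.INTER_CUBIC)
cv2.imwrite("pics/topc.png",a); cv2.imwrite("pics/sidec.png",cv2.resize(s[130:235,185:340],None,fx=5,fy=5,interpolation=cv2.INTER_CUBIC))
for n,im in(("top",t),("side",s)):
    h=cv2.cvtColor(im,cv2.COLOR_BGR2HSV)
    m=cv2.inRange(h,(5,170,150),(16,255,255)); r=(slice(85,275),slice(245,325)) if n=="top" else (slice(135,190),slice(190,335))
    mm=np.zeros_like(m); mm[r]=m[r]; ys,xs=np.nonzero(mm); print(n,"orange",len(xs),xs.min(),xs.max(),ys.min(),ys.max())
    k=np.zeros_like(m); r=(slice(130,200),slice(255,320)) if n=="top" else (slice(138,165),slice(225,250)); k[r]=(im[r].max(2)<70)*255
    N,l,st,ce=cv2.connectedComponentsWithStats(k)
    for i in range(1,N):
        if st[i,4]>8: print("dark",st[i],ce[i])
E
```

```text
top orange 151 288 296 203 235
dark [256 136   1  12  12] [256.  141.5]
dark [266 138  10  13  94] [270.26595745 143.54255319]
dark [257 149   1  11  11] [257. 154.]
dark [286 156   4   4  13] [287.38461538 157.61538462]
dark [258 162   1  11  11] [258. 167.]
dark [259 174   1  12  12] [259.  179.5]
dark [260 187   1  11  11] [260. 192.]
side orange 73 283 307 151 160
dark [232 144   6  14  69] [234.72463768 150.07246377]
```

View pics/topc.png

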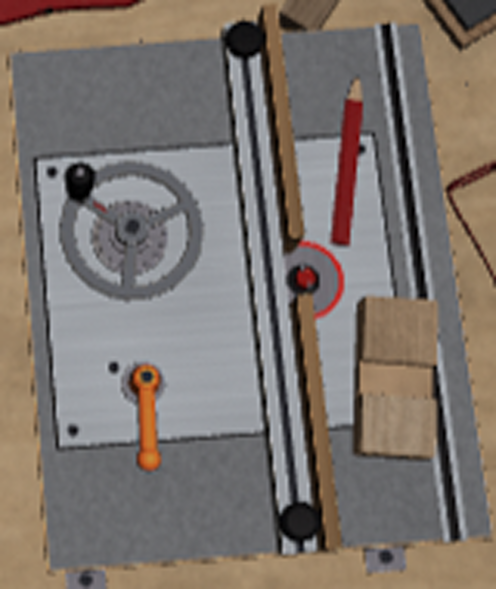

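View pics/sidec.png

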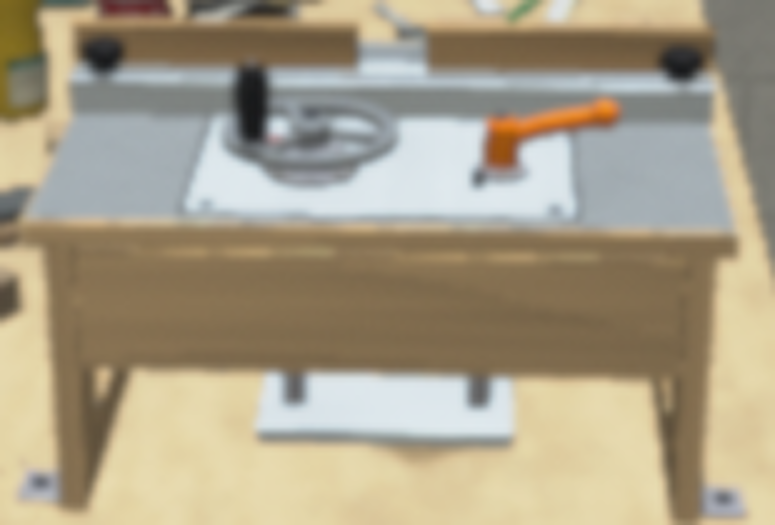

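Crops show the wheel rim centred at about (131,230) in the top crop, handle (80,182), lever pivot (146,377), ball (149,459), and the table corners (12,57), (50,568), (490,540) and (420,25). Next I convert these to world points and check them against the given sizes.

```bash
python3 - <<'E'
from h import *
np.set_printoptions(precision=4,suppress=True)
T=lambda u,v:(245+(u+.5)/3.1-.5,85+(v+.5)/3.1-.5)
S=lambda u,v:(185+(u+.5)/5-.5,130+(v+.5)/5-.5)
C=[onz("top",*T(*c),.2) for c in((12,57),(420,25),(490,540),(50,568))]
for c in C: print("corner",c)
print([np.linalg.norm(C[i]-C[(i+1)%4]) for i in range(4)])
o=np.mean(C,0); ex=(C[0]+C[1]-C[2]-C[3]); yaw=np.arctan2(ex[1],ex[0]); ey=C[0]+C[3]-C[1]-C[2]; print("o",o,"yaw",np.degrees(yaw),np.degrees(np.arctan2(-ey[0],ey[1])))
w=onz("top",*T(131.5,230),.231); print("wheel",w, [onz("top",*T(*q),.231) for q in((59,230),(204,230),(131,160),(131,300))])
w2=onz("side",*S(311,133),.231); print("wheel side",w2)
h=onz("top",270.27,143.54,.2585); print("handle",h,both((270.27,143.54),(234.7,150.1)))
for hh in(h,both((270.27,143.54),(234.7,150.1))[0]):
    d=(hh-w)[:2]; print("r",np.hypot(*d),"ang",np.degrees(np.arctan2(d[1],d[0])))
k=onz("top",*T(149,459),.242); p=onz("top",*T(146,377),.238); d=(k-p)[:2]
print("knob",k,both(T(149,459),S(606,111)),"pivot",p,"r",np.hypot(*d),np.degrees(np.arctan2(d[1],d[0])))
E
```

```text
corner [0.7793 0.1184 0.2   ]
corner [ 0.7814 -0.2164  0.2   ]
corner [ 0.3646 -0.2143  0.2   ]
corner [0.3689 0.1191 0.2   ]
[np.float64(0.33474647353094084), np.float64(0.41683607249494714), np.float64(0.3333969017075117), np.float64(0.4103934842288906)]
o [ 0.5736 -0.0483  0.2   ] yaw -0.19589313978803388 -0.18870424473071312
wheel [0.6185 0.0371 0.231 ] [array([0.6227, 0.0927, 0.231 ]), array([ 0.6142, -0.0185,  0.231 ]), array([0.6746, 0.0324, 0.231 ]), array([0.5637, 0.0424, 0.231 ])]
wheel side [0.6199 0.0474 0.231 ]
handle [0.6511 0.0754 0.2585] (array([0.6521, 0.0754, 0.2598]), np.float64(0.0028012538968472554))
r 0.05027247590176797 ang 49.61913098420073
r 0.05099493323005694 ang 48.736136212790605
knob [0.4412 0.0407 0.242 ] (array([0.4414, 0.041 , 0.2458]), np.float64(0.0010677517923761092)) pivot [0.5027 0.037  0.238 ] r 0.061582633480564995 176.52776463651156
```

Everything agrees with the given sizes: table 0.415 x 0.334, handle radius 0.050, lever 0.0616. The wheel is at (0.6185, 0.037), the handle at about 49° and the lever at about 176.5°. I'll lift, shut the fingers and travel over.

```bash
python3 -m jog '[0,0,-0.04,0,0, 0,0,-0.04,0,0, 0,0,-0.04,0,0, 0.0298,-0.0226,0,0,0, 0.0298,-0.0226,0,0,0, 0.0298,-0.0226,0,0,0, 0.0298,-0.0226,0,0,0, 0.0298,-0.0226,0,0,0]'
python3 -m jog '[0.0298,-0.0226,0,0,0, 0.0298,-0.0226,0,0,0, 0.0298,-0.0226,0,0,0, 0.0298,-0.0226,0,0,0, 0.0298,-0.0226,0,0,0, 0.0298,-0.0226,0,0,0, 0.0298,-0.0226,0,0,0, 0.0298,-0.0226,0,0,0]'
python3 -m jog '[0.0298,-0.0226,0,0,0, 0.0298,-0.0226,0,0,0, 0.0298,-0.0226,0,0,0, 0.0298,-0.0226,0,0,0, 0.0298,-0.0226,0,0,0, 0.0298,-0.0226,0,0,0, 0.0298,-0.0226,0,0,0]'
python3 -m jog '[0,0,0,-5.9,0, 0,0,0,-5.9,0, 0,0,0,-5.9,0, 0,0,0,-5.9,0, 0,0,0,-5.9,0, 0,0,0,0,0]'
```

```text
clock: 0.77
eef_pos: [0.3496, -0.4012, 0.3305]
orientation: [[0.909, 0.417, -0.0], [0.417, -0.909, 0.0], [-0.0, -0.0, -1.0]]
force: [1.1, -0.1, 0.5]
finger_gap: 0.0003
finger_force: 0.0
clock: 1.43
eef_pos: [0.4907, -0.1374, 0.3306]
orientation: [[0.909, 0.417, -0.0], [0.417, -0.909, -0.0], [-0.0, -0.0, -1.0]]
force: [0.3, -0.9, -0.7]
finger_gap: -0.0002
finger_force: 0.0
clock: 2.02
eef_pos: [0.6143, 0.0933, 0.3304]
orientation: [[0.909, 0.417, -0.0], [0.417, -0.909, -0.0], [-0.0, -0.0, -1.0]]
force: [0.5, -0.9, 0.2]
finger_gap: -0.0001
finger_force: 0.0
clock: 2.52
eef_pos: [0.6137, 0.0916, 0.3302]
orientation: [[0.581, 0.814, -0.001], [0.814, -0.581, 0.0], [-0.0, -0.001, -1.0]]
force: [-0.5, -0.1, 0.2]
finger_gap: -0.0001
finger_force: 0.0
```

```bash
python3 -m jog '[0,0,0.034,0,0, 0,0,0.034,0,0, 0,0,0,0,0]'; python3 - <<'E'
from h import *
s=capture("side"); t=capture("top")
a=cv2.resize(s[110:190,190:300],(660,480),interpolation=cv2.INTER_CUBIC)[:,:,::-1]
cv2.imwrite("pics/s1.png",a); cv2.imwrite("pics/t1.png",t[:,:,::-1])
E
```

```text
clock: 2.77
eef_pos: [0.6113, 0.0907, 0.2568]
orientation: [[0.588, 0.809, -0.008], [0.809, -0.588, -0.001], [-0.006, -0.006, -1.0]]
force: [-1.6, -1.0, -1.9]
finger_gap: 0.0001
finger_force: 0.0
```

View pics/s1.png

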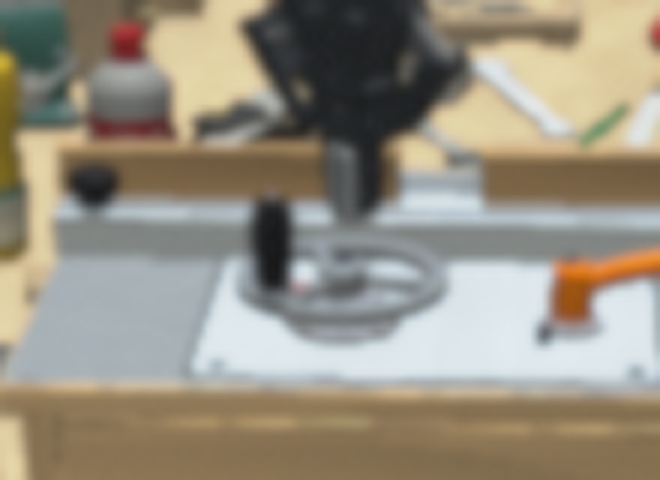

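The side crop shows the finger tip at about (350,218), i.e. full-frame (248,146), clear of the handle at (270,240) to its left. I'll check this projection against the reported TCP.

```bash
python3 - <<'E'
from h import *
s=get_state(); print(s["clock"],s["eef_pos"],s["force"],pix("side",s["eef_pos"]),pix("top",s["eef_pos"]))
print("handle", pix("side",(.6515,.0755,.2585)),"wheel",pix("side",(.6185,.037,.231)))
E
```

```text
2.8667 [0.61352953 0.09162759 0.26287421] [1.19266933 0.60093847 1.61777773] [247.79299115 151.36814317] [264.62384649 159.05405345]
handle [235.37203585 150.67422167] wheel [247.51404995 155.00335749]
```

```bash
python3 - <<'E'
from h import *
a=capture("top")[100:220,220:340,::-1]; b=capture("side")[110:190,190:300,::-1]
cv2.imwrite("pics/c2.png",np.hstack([cv2.resize(a,(400,400),interpolation=cv2.INTER_CUBIC),cv2.resize(b[20:60,20:60],(400,400),interpolation=cv2.INTER_CUBIC)]))
E
```

```text
(no output)
```

View pics/c2.png

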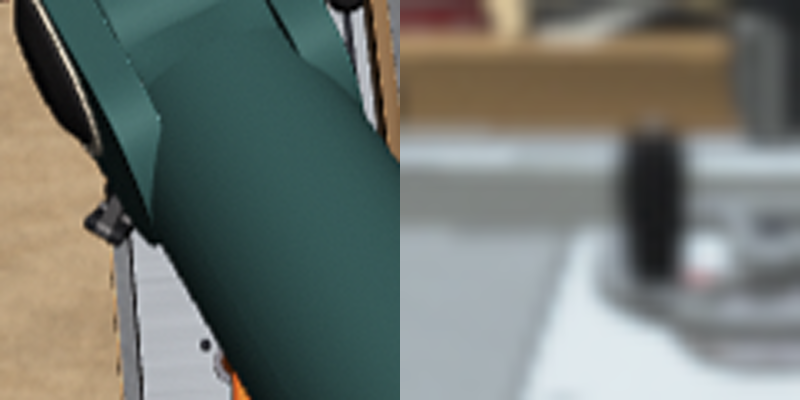

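The right crop has the finger bottom at about row 144–146 against a predicted 151, so the tip looks higher than the TCP says. I'll check that with numbers.

```bash
python3 - <<'E'
from h import *
for z in(.234,.283): print(z,pix("side",(.6515,.0755,z)))
print("start",pix("side",(.261,-.568,.210)),pix("side",(.261,-.568,.223)))
s=get_state(); print(s["eef_pos"],s["clock"])
im=capture("side"); print(im[136:160,244:254].max(2))
i0=cv2.imread("pics/side0.png"); print(i0[92:110,340:360].max(2))
E
```

```text
0.234 [235.5472542  158.42589313]
0.283 [235.19415058 142.80456553]
start [341.73524701 110.77297372] [341.96798132 107.76108668]
[0.61454461 0.09201471 0.26481821] 2.9667
[[ 83  83  90  88  68  47  39  41  65  96]
 [ 82  81  89  89  69  50  40  39  60  86]
 [ 82  82  89  88  71  51  41  39  58  84]
 [ 82  82  89  88  69  50  40  41  60  86]
 [ 86  82  89  88  69  48  42  46  67  94]
 [ 93  83  90  89  71  51  47  59  83 105]
 [102  88  92  91  78  68  70  86 105 120]
 [122 111 105 101  97 100 111 127 141 146]
 [163 151 140 135 137 143 155 171 175 173]
 [196 193 190 187 187 190 195 201 202 196]
 [209 210 210 208 208 208 209 210 209 207]
 [175 176 176 175 175 175 175 175 175 174]
 [145 145 145 144 145 145 144 143 143 142]
 [152 150 148 148 149 149 149 148 148 147]
 [159 152 147 147 147 147 148 148 150 151]
 [156 138 126 122 122 125 125 126 129 132]
 [157 134 112 106 112 121 121 119 123 127]
 [161 145 129 126 135 146 149 154 167 173]
 [163 159 156 155 156 156 161 180 203 214]
 [148 149 152 152 146 136 143 171 196 208]
 [134 124 121 120 113 105 114 140 160 169]
 [122 106  98  96  93  93
[... 935 characters left out ...]
 118 120
  120 120]
 [115 118 120 120 119 111  97  86  70  52  46  70 100 115 119 119 118 119
  120 119]
 [117 118 120 120 119 110  92  82  70  55  54  74 103 117 121 120 120 120
  119 118]
 [117 118 120 121 120 113  99  89  80  71  73  88 108 118 120 120 121 120
  120 120]
 [116 119 121 122 120 117 110 102  98  95  97 106 115 119 119 120 120 121
  121 121]
 [117 120 122 123 121 120 117 114 113 113 114 117 120 120 120 120 121 122
  121 122]
 [117 120 122 122 120 121 120 118 119 119 120 122 121 120 120 121 121 121
  122 122]
 [117 120 121 121 120 120 120 120 120 120 121 121 121 121 121 120 121 121
  122 122]
 [117 119 122 122 121 120 119 120 120 121 120 121 121 121 121 121 121 121
  122 121]]
```

The tip looks about 20 mm higher than reported. A reported z of 0.245 is safe either way: it clears the rim at 0.231, and the path stays about 15 mm from the fence. I'll go there and look again.

```bash
python3 -m jog '[0,0,0.006,0,0, 0,0,0.006,0,0, 0,0,0.006,0,0, 0,0,0,0,0, 0,0,0,0,0, 0,0,0,0,0]'; python3 - <<'E'
from h import *
for i in range(3):
    b=capture("side"); s=get_state(); print(s["eef_pos"],s["force"],pix("side",s["eef_pos"]))
print(b[138:166,242:256].max(2))
c=b[130:170,220:260,::-1]
cv2.imwrite("pics/c3.png",cv2.resize(c,(600,600),interpolation=cv2.INTER_CUBIC))
E
```

```text
clock: 3.52
eef_pos: [0.6138, 0.0917, 0.2448]
orientation: [[0.585, 0.811, -0.0], [0.811, -0.585, 0.0], [0.0, -0.0, -1.0]]
force: [-0.2, -0.7, 0.3]
finger_gap: -0.0002
finger_force: 0.0
[0.61389381 0.09174519 0.24488788] [ 0.34635557 -0.36006454  0.99178755] [247.72750394 157.15634437]
[0.61387382 0.09180839 0.24490614] [-0.49989404 -0.01755972  0.5896855 ] [247.73274351 157.15830364]
[0.61390356 0.09174103 0.2449143 ] [-0.43385825  0.60570045  0.08919755] [247.72419353 157.14734617]
[[ 94  79  77  78  75  70  54  42  37  36  45  68  87 103]
 [101  85  84  86  90  88  69  48  38  36  54  80 100 109]
 [106  89  83  83  90  90  73  52  40  38  57  86 105 112]
 [110  90  83  81  85  86  73  52  43  41  57  86 109 117]
 [116  94  84  80  84  86  73  52  42  41  58  90 116 127]
 [131 103  87  80  85  86  74  52  41  41  62 102 133 148]
 [160 121  92  81  83  86  74  54  42  42  65 110 150 169]
 [179 134  96  83  85  87  75  56  43  43  72 123 168 188]
 [185 140 101  86  87  89  76  56  43  47  81 135 181 200]
 [158 130 103  89  87  88  74  55  45  53  84 126 157 170]
 [138 128 110  91  87
[... 341 characters left out ...]
3 163 159 156 156 156 156 162 181 204 214 217 217]
 [204 166 149 149 152 152 146 137 142 171 195 208 214 216]
 [193 158 135 125 122 120 115 106 115 141 160 169 176 179]
 [163 145 123 106  98  96  94  92 106 131 144 146 146 145]
 [133 124 111  99  95  95  97 107 129 156 167 166 169 167]
 [132 137 131 120 116 120 128 141 157 174 179 182 193 196]
 [155 164 160 151 148 151 160 168 174 176 173 175 181 182]
 [157 163 161 157 156 158 162 164 165 161 156 152 149 144]
 [132 135 136 136 136 136 137 135 134 131 127 124 121 121]
 [122 122 122 123 122 122 122 121 120 123 123 126 129 132]
 [143 146 148 148 146 146 148 149 148 147 143 146 150 161]
 [157 164 167 168 163 163 167 169 168 161 153 153 165 193]]
```

View pics/c3.png

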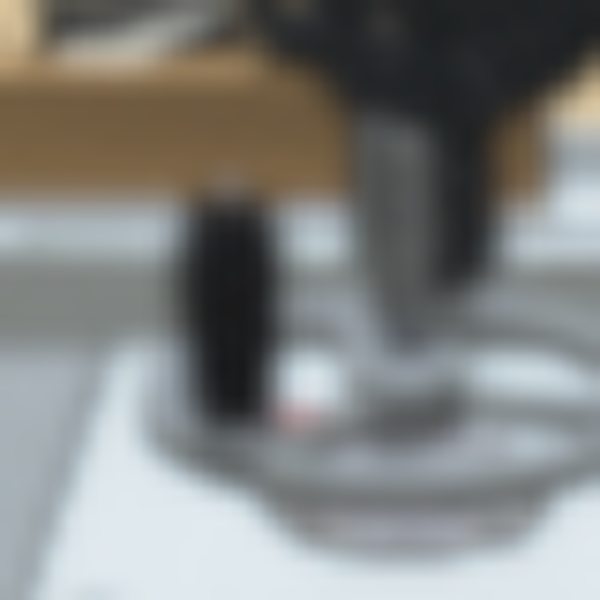

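The crop shows the fingers at (400,250) beside the handle at (230,310), with the tip well below the handle's top; contact height is fine either way. Next I'll compute the circle's shifts in tool axes.

```bash
python3 - <<'E'
from h import *
s=get_state(); R=np.array(s["orientation"])[:2,:2]; W=np.array([.6185,.037])
P=lambda a:W+.0555*np.array([np.cos(np.radians(a)),np.sin(np.radians(a))])
p=s["eef_pos"][:2]; row=[]
for a in range(85,-276,-10):
    q=P(a); d=R.T@(q-p); row.append(f"{a}: {d[0]:.4f},{d[1]:.4f}"); p=q
print("\n".join("  ".join(row[i:i+8]) for i in range(0,len(row),8)))
E
```

```text
85: 0.0060,0.0073  75: 0.0042,0.0087  65: 0.0026,0.0093  55: 0.0010,0.0096  45: -0.0007,0.0096  35: -0.0024,0.0094  25: -0.0040,0.0088  15: -0.0054,0.0080
5: -0.0067,0.0069  -5: -0.0078,0.0057  -15: -0.0087,0.0042  -25: -0.0093,0.0026  -35: -0.0096,0.0010  -45: -0.0096,-0.0007  -55: -0.0094,-0.0024  -65: -0.0088,-0.0040
-75: -0.0080,-0.0054  -85: -0.0069,-0.0067  -95: -0.0057,-0.0078  -105: -0.0042,-0.0087  -115: -0.0026,-0.0093  -125: -0.0010,-0.0096  -135: 0.0007,-0.0096  -145: 0.0024,-0.0094
-155: 0.0040,-0.0088  -165: 0.0054,-0.0080  -175: 0.0067,-0.0069  -185: 0.0078,-0.0057  -195: 0.0087,-0.0042  -205: 0.0093,-0.0026  -215: 0.0096,-0.0010  -225: 0.0096,0.0007
-235: 0.0094,0.0024  -245: 0.0088,0.0040  -255: 0.0080,0.0054  -265: 0.0069,0.0067  -275: 0.0057,0.0078
```

```bash
python3 -m jog '[0.006,0.0073,0,0,0, 0.0042,0.0087,0,0,0, 0.0026,0.0093,0,0,0, 0.001,0.0096,0,0,0]'; python3 - <<'E'
from h import *
im=capture("side"); print(get_state()["force"])
k=np.zeros((384,512),np.uint8); r=(slice(138,165),slice(222,246)); k[r]=(im[r].max(2)<70)*255
N,l,st,ce=cv2.connectedComponentsWithStats(k)
for i in range(1,N): print(st[i],ce[i])
cv2.imwrite("pics/c4.png",cv2.resize(im[120:180,210:290,::-1],(800,600),interpolation=cv2.INTER_CUBIC))
E
```

```text
clock: 4.0
eef_pos: [0.6511, 0.0828, 0.2446]
orientation: [[0.585, 0.811, -0.001], [0.811, -0.585, 0.001], [0.0, -0.001, -1.0]]
force: [-3.2, 4.0, 2.6]
finger_gap: 0.0003
finger_force: 2.4
[-1.15595107 -0.18041616  2.10555895]
[236 138   5  10  39] [237.58974359 141.97435897]
[229 143   6  14  48] [231.27083333 150.16666667]
```

View pics/c4.png

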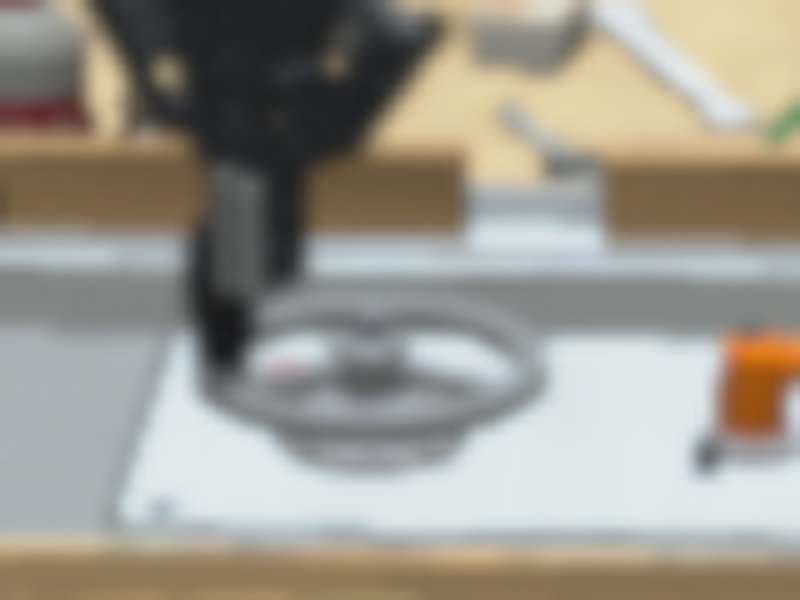

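The picture shows the fingers touching the handle at (230,290) from behind and overlapping its upper part. The wheel is turning (handle column 234.7 → 231.3), so I'll continue round.

```bash
python3 -m jog '[-0.0007,0.0096,0,0,0, -0.0024,0.0094,0,0,0, -0.0040,0.0088,0,0,0, -0.0054,0.0080,0,0,0]'; python3 -m jog '[-0.0067,0.0069,0,0,0, -0.0078,0.0057,0,0,0, -0.0087,0.0042,0,0,0, -0.0093,0.0026,0,0,0]'; python3 - <<'E'
from h import *
im=capture("side"); print(get_state()["force"],get_state()["eef_pos"])
cv2.imwrite("pics/c5.png",cv2.resize(im[120:180,210:290,::-1],(800,600),interpolation=cv2.INTER_CUBIC))
E
```

```text
clock: 4.38
eef_pos: [0.6724, 0.0508, 0.2445]
orientation: [[0.585, 0.811, -0.0], [0.811, -0.585, 0.0], [0.0, -0.0, -1.0]]
force: [0.1, 3.7, 0.8]
finger_gap: 0.0002
finger_force: 1.9
clock: 4.72
eef_pos: [0.6685, 0.0124, 0.2446]
orientation: [[0.586, 0.811, 0.0], [0.811, -0.586, 0.0], [0.0, 0.0, -1.0]]
force: [2.9, 3.8, -0.1]
finger_gap: -0.0
finger_force: 2.0
[ 2.7813221  -0.1836663   0.35328601] [0.66799671 0.01017055 0.24466029]
```

View pics/c5.png

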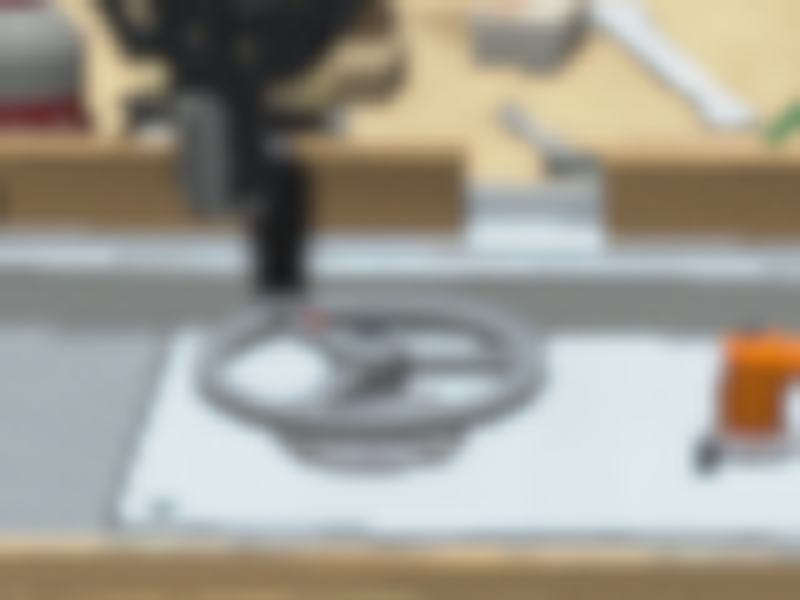

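The handle has gone on to (280,240) at the back, with the red-marked spoke following. The push is steady at about 4.7 N.

```bash
python3 -m jog '[-0.0096,0.0010,0,0,0, -0.0096,-0.0007,0,0,0, -0.0094,-0.0024,0,0,0, -0.0088,-0.0040,0,0,0]'; python3 -m jog '[-0.0080,-0.0054,0,0,0, -0.0069,-0.0067,0,0,0, -0.0057,-0.0078,0,0,0, -0.0042,-0.0087,0,0,0]';python3 -m jog '[-0.0026,-0.0093,0,0,0, -0.0010,-0.0096,0,0,0, 0.0007,-0.0096,0,0,0, 0.0024,-0.0094,0,0,0]'; python3 -m jog '[0.0040,-0.0088,0,0,0, 0.0054,-0.0080,0,0,0, 0.0067,-0.0069,0,0,0, 0.0078,-0.0057,0,0,0]'; python3 - <<'E'
from h import *
im=capture("side"); print(get_state()["force"],get_state()["eef_pos"])
cv2.imwrite("pics/c6.png",cv2.resize(im[120:180,210:290,::-1],(800,600),interpolation=cv2.INTER_CUBIC))
E
```

```text
clock: 5.1
eef_pos: [0.6412, -0.0141, 0.2447]
orientation: [[0.586, 0.81, 0.0], [0.81, -0.586, -0.0], [-0.0, 0.0, -1.0]]
force: [3.7, 1.4, -1.5]
finger_gap: -0.0003
finger_force: 1.8
clock: 5.43
eef_pos: [0.603, -0.0175, 0.2448]
orientation: [[0.586, 0.81, 0.0], [0.81, -0.586, -0.001], [-0.001, 0.001, -1.0]]
force: [3.8, -1.4, 0.3]
finger_gap: 0.0001
finger_force: 1.9
clock: 5.77
eef_pos: [0.572, 0.0057, 0.2447]
orientation: [[0.585, 0.811, -0.0], [0.811, -0.585, -0.001], [-0.001, -0.0, -1.0]]
force: [0.5, -3.1, 0.3]
finger_gap: 0.0003
finger_force: 1.8
clock: 6.1
eef_pos: [0.5627, 0.0432, 0.2446]
orientation: [[0.585, 0.811, -0.001], [0.811, -0.585, 0.0], [-0.0, -0.0, -1.0]]
force: [-1.9, -2.3, 1.6]
finger_gap: 0.0001
finger_force: 1.8
[-2.59348597  1.06978362 -1.04891034] [0.56281508 0.04536634 0.24470433]
```

View pics/c6.png

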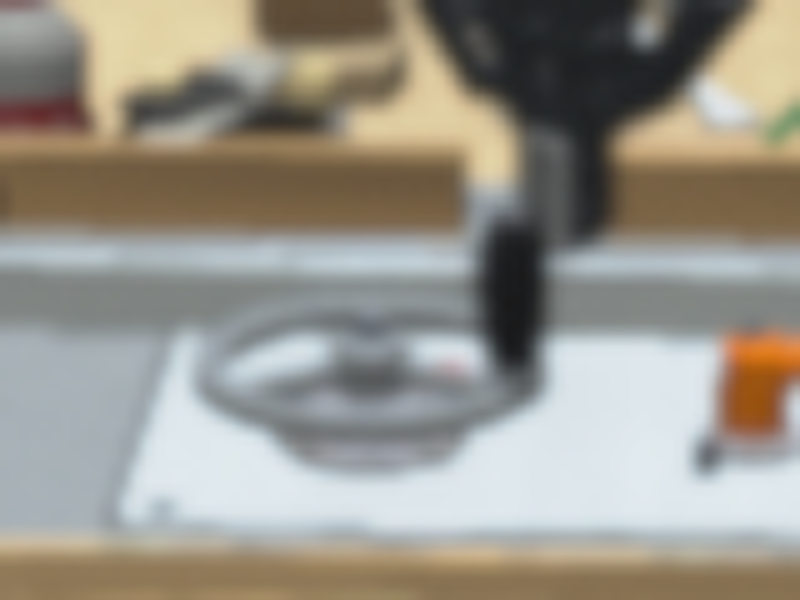

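The handle is now at crop (513,290), about 150°, and still being pushed cleanly. I have now used all ten pictures, so the rest goes by numbers. I'll stop short of the end and measure.

```bash
python3 -m jog '[0.0087,-0.0042,0,0,0, 0.0093,-0.0026,0,0,0, 0.0096,-0.0010,0,0,0, 0.0096,0.0007,0,0,0]'; python3 -m jog '[0.0094,0.0024,0,0,0, 0.0088,0.0040,0,0,0, 0.0080,0.0054,0,0,0, 0,0,0,0,0, 0,0,0,0,0]'; cat > m.py <<'E'
from h import *
W=np.array([.6185,.037])
def dark(im,r):
    k=np.zeros(im.shape[:2],np.uint8); k[r]=(im[r].max(2)<70)*255
    N,l,st,ce=cv2.connectedComponentsWithStats(k)
    return [(st[i].tolist(),ce[i].round(2).tolist()) for i in range(1,N) if st[i,4]>20]
E
python3 - <<'E'
from m import *
s=capture("side"); st=get_state(); p=st["eef_pos"][:2]-W; print(st["eef_pos"],st["force"],np.hypot(*p),np.degrees(np.arctan2(p[1],p[0])))
print(dark(s,(slice(140,165),slice(222,275))))
print(s[142:160,228:262].max(2))
E
```

```text
clock: 6.48
eef_pos: [0.5794, 0.0775, 0.2446]
orientation: [[0.585, 0.811, -0.001], [0.811, -0.585, 0.0], [-0.0, -0.001, -1.0]]
force: [-3.4, -1.6, 0.1]
finger_gap: 0.0003
finger_force: 1.8
clock: 6.9
eef_pos: [0.6048, 0.0908, 0.2445]
orientation: [[0.585, 0.811, 0.0], [0.811, -0.585, 0.001], [0.001, -0.0, -1.0]]
force: [0.5, 0.2, -0.0]
finger_gap: 0.0
finger_force: 0.0
[0.60444553 0.09046155 0.24457155] [-0.1872804   0.31984343 -0.37599759] 0.05527807916803471 104.72917248056554
[([252, 140, 4, 9, 30], [253.2, 143.7]), ([240, 145, 7, 15, 80], [243.02, 151.18])]
[[134 134 134 134 134 134 132 130 129 129 129 128 125 125 126 125 122 113
   92  79  78  85  88  74  53  40  41  69 128 184 209 214 214 215]
 [148 149 149 149 149 148 147 144 146 148 147 141 129 120 120 118 115 109
   92  81  77  81  86  73  54  40  40  75 142 203 224 227 228 228]
 [174 175 177 177 176 177 176 179 184 185 176 156 124  98  90  89  91  94
   86  81  76  80  85  74  55  41  42  75 138 197 219 222 224 224]
 [192 195 198 200 200 201 201 203 206 202 184 149 107  72  57  58  61  70
   72  75  75  80  86  76  59  44 
[... 1307 characters left out ...]
 205 184 172 164 168 188 210 215 206 189 151  97  50  32  29  32  58
  100 133 142 134 127 136 147 150 146 142 140 140 140 139 140 148]
 [221 199 177 175 184 207 222 230 231 229 222 192 129  66  34  28  34  61
   93 112 113 104 106 128 146 151 155 163 169 173 173 169 161 158]
 [223 195 172 175 194 217 228 232 234 233 231 214 150  78  38  30  37  66
   94  99  95  94 118 160 186 194 202 214 218 218 216 207 189 173]
 [225 196 163 162 179 201 218 225 229 231 230 214 156  89  50  41  46  70
   93  97  98 109 142 184 209 216 222 227 227 225 220 207 187 169]
 [229 207 167 148 153 169 186 201 212 218 218 199 154 107  77  68  73  91
  106 115 127 141 162 185 197 204 216 219 216 208 195 179 162 148]]
```

Peg is at 104.7°, and the handle (column 243) is at about 78°, so it leads by 27°. About 29° remain.

```bash
python3 -m jog '[0.0035,0.0033,0,0,0, 0.0034,0.0034,0,0,0, 0.0029,0.0039,0,0,0, 0.0028,0.0039,0,0,0, 0,0,0,0,0, 0,0,0,0,0]'
python3 - <<'E'
from m import *
s=capture("side"); st=get_state(); p=st["eef_pos"][:2]-W; print(st["eef_pos"],st["force"],np.hypot(*p),np.degrees(np.arctan2(p[1],p[0])))
d=dark(s,(slice(140,165),slice(222,275))); print(d)
ref=cv2.imread("pics/side0.png")
for n,im in(("ref",ref),("now",s)): print(n); print(im[146:158:2,226:248].max(2))
for a in (64,60,58,56,54,52,49): print(a,pix("side",(*(W+.05*np.array([np.cos(np.radians(a)),np.sin(np.radians(a))])),.2585)))
E
```

```text
clock: 7.45
eef_pos: [0.6236, 0.0922, 0.2446]
orientation: [[0.585, 0.811, 0.0], [0.811, -0.585, 0.0], [0.0, 0.0, -1.0]]
force: [-1.0, 0.2, 0.8]
finger_gap: -0.0004
finger_force: 0.0
[0.62346105 0.09212273 0.2446421 ] [-0.06191452  0.11569654  0.45293153] 0.055345524038793406 84.85722893762191
[([245, 140, 5, 9, 36], [246.53, 143.78]), ([235, 144, 7, 15, 75], [237.83, 150.76])]
ref
[[176 178 179 180 169 134  85  47  33  32  30  53 107 162 192 202 204 206
  207 209 210 208]
 [133 133 134 132 123  95  60  36  29  28  29  41  78 116 135 140 141 143
  143 143 142 143]
 [130 130 131 129 121  96  63  36  28  28  28  43  86 129 148 153 160 162
  157 150 145 144]
 [134 140 150 153 144 122  84  46  29  26  28  41  80 117 132 134 144 158
  155 133 111 105]
 [168 193 211 203 183 156 110  59  32  28  32  66 134 196 218 216 193 170
  161 157 153 153]
 [183 216 219 196 174 157 118  70  40  30  36  75 138 194 214 212 190 157
  133 124 120 118]]
now
[[178 180 181 185 188 192 191 176 135  83  47  36  37  44  66  82  84  92
   88  67  48  41]
 [134 135 136 135 136 136 134 123  90  54  35  31  32  41  64  81  83  91
   88  69  54  61]
 [132 132 132 132 133 132 131 120  92  57  35  30  30  33  48  66  80  92
   93  90  94 108]
 [137 143 152 152 145 146 151 144 112  69  37  30  27  28  43  83 118 128
  122 110 103 102]
 [170 196 214 205 186 172 159 140 113  76  42  30  27  29  48  86 125 149
  158 158 156 155]
 [186 218 222 199 178 175 184 203 196 145  78  38  29  35  67 113 142 142
  139 136 127 122]]
64 [238.91881938 151.48610013]
60 [237.9245912  151.27737933]
58 [237.44594242 151.16414649]
56 [236.98041952 151.04521068]
54 [236.52860816 150.92074028]
52 [236.0910722  150.79091085]
49 [235.4627124 150.5865191]
```

Handle is at about 62°. I'll push about 9° more, back off, rise and swing clear for a two-view check.

```bash
python3 -m jog '[0.001,0.002,0,0,0, 0.001,0.002,0,0,0, 0.001,0.002,0,0,0, 0.0008,0.0018,0,0,0, 0,0,0,0,0, 0,0,0,0,0]'
python3 -m jog '[-0.0045,-0.009,0,0,0, -0.0045,-0.009,0,0,0, 0,0,-0.03,0,0, 0,0,-0.03,0,0, 0,0,-0.03,0,0]'
python3 -m jog '[-0.025,0.025,0,0,0, -0.025,0.025,0,0,0, -0.025,0.025,0,0,0, -0.025,0.025,0,0,0, -0.025,0.025,0,0,0, -0.025,0.025,0,0,0, -0.025,0.025,0,0,0, 0,0,0,0,0]'
cat >> m.py <<'E'
def cen(im,ref,box):
    # darkness-weighted centroids of handle in both
    out=[]
    y0,y1,x0,x1=box
    for i in(ref,im):
        g=i[y0:y1,x0:x1].max(2).astype(float); w=np.clip(85-g,0,40)
        m=(w>0).astype(np.uint8); N,l,st,ce=cv2.connectedComponentsWithStats(m); j=1+np.argmax(st[1:,4]); w*=(l==j)
        ys,xs=np.mgrid[y0:y1,x0:x1]; out.append([(w*xs).sum()/w.sum(),(w*ys).sum()/w.sum(),st[j,4]])
    return np.array(out)
E
python3 - <<'E'
from m import *
np.set_printoptions(precision=2,suppress=True)
rs=cv2.imread("pics/side0.png")[:,:,::-1]; rt=cv2.imread("pics/top0.png")[:,:,::-1]
s=capture("side"); t=capture("top"); print(get_state()["eef_pos"])
a=cen(s,rs,(140,163,226,245)); b=cen(t,rt,(132,154,262,283)); print(a,b)
for k in(0,1):
    h=both(b[k,:2],a[k,:2])[0]; ht=onz("top",*b[k,:2],.2585); hs=onz("side",*a[k,:2],.2585)
    print(h,[np.degrees(np.arctan2(q[1]-W[1],q[0]-W[0])) for q in(h,ht)])
print(cv2.absdiff(t,rt)[125:160,258:290].max(), np.abs(t[85:275,245:320].astype(int)-rt[85:275,245:320]).mean())
E
```

```text
clock: 8.0
eef_pos: [0.632, 0.0908, 0.2447]
orientation: [[0.585, 0.811, 0.0], [0.811, -0.585, 0.0], [0.0, 0.0, -1.0]]
force: [-0.8, 0.9, -0.5]
finger_gap: -0.0
finger_force: 0.3
clock: 8.42
eef_pos: [0.6117, 0.0937, 0.336]
orientation: [[0.585, 0.811, -0.0], [0.811, -0.585, -0.0], [-0.0, 0.0, -1.0]]
force: [-0.0, -1.3, -0.4]
finger_gap: 0.0003
finger_force: 0.0
clock: 9.08
eef_pos: [0.6512, -0.1591, 0.3337]
orientation: [[0.592, 0.806, -0.001], [0.806, -0.592, -0.003], [-0.003, 0.001, -1.0]]
force: [0.3, -0.7, 0.1]
finger_gap: 0.0002
finger_force: 0.0
[ 0.65 -0.15  0.33]
[[234.87 150.11  84.  ]
 [235.72 150.45  83.  ]] [[270.26 143.57 102.  ]
 [269.41 144.71  97.  ]]
[0.65 0.08 0.26] [np.float64(49.06835038197023), np.float64(49.75072605643515)]
[0.65 0.08 0.26] [np.float64(52.93281170174856), np.float64(53.6347129885296)]
158 6.716397660818713
```

Both views agree: 3.9° remain. I'll retrace and push 3.8 mm further (+0.0013, +0.0035), then retreat and check.

```bash
python3 -m jog '[0.025,-0.025,0,0,0, 0.025,-0.025,0,0,0, 0.025,-0.025,0,0,0, 0.025,-0.025,0,0,0, 0.025,-0.025,0,0,0, 0.025,-0.025,0,0,0, 0.025,-0.025,0,0,0, 0,0,0,0,0]'
python3 -m jog '[0,0,0.03,0,0, 0,0,0.03,0,0, 0,0,0.02,0,0, 0,0,0.01,0,0, 0,0,0,0,0, 0.003,0.006,0,0,0, 0.003,0.006,0,0,0, 0.002,0.004,0,0,0]'
python3 -m jog '[0.001,0.002,0,0,0, 0,0,0,0,0, 0.0004,0.0012,0,0,0, 0.0004,0.0012,0,0,0, 0.0004,0.0011,0,0,0, 0,0,0,0,0, 0,0,0,0,0]'
python3 -m jog '[-0.0045,-0.009,0,0,0, -0.0045,-0.009,0,0,0, 0,0,-0.03,0,0, 0,0,-0.03,0,0, 0,0,-0.03,0,0]'
python3 -m jog '[-0.025,0.025,0,0,0, -0.025,0.025,0,0,0, -0.025,0.025,0,0,0, -0.025,0.025,0,0,0, -0.025,0.025,0,0,0, -0.025,0.025,0,0,0, -0.025,0.025,0,0,0, 0,0,0,0,0]'
cat > chk.py <<'E'
from m import *
np.set_printoptions(precision=3,suppress=True)
rs=cv2.imread("pics/side0.png")[:,:,::-1]; rt=cv2.imread("pics/top0.png")[:,:,::-1]
s=capture("side"); t=capture("top"); print(get_state()["eef_pos"])
a=cen(s,rs,(140,163,226,245)); b=cen(t,rt,(132,154,262,283)); print(a,b)
for k in(0,1):
    h=both(b[k,:2],a[k,:2])[0]; ht=onz("top",*b[k,:2],.2585)
    print(h,[np.degrees(np.arctan2(q[1]-W[1],q[0]-W[0])) for q in(h,ht)])
# lever
for n,i in(("ref",rt),("now",t)):
    hsv=cv2.cvtColor(np.ascontiguousarray(i),cv2.COLOR_RGB2HSV); m=cv2.inRange(hsv,(5,170,120),(16,255,255)); m[:,:245]=0; m[:,325:]=0; m[:195]=0; m[250:]=0
    ys,xs=np.nonzero(m); p=np.c_[xs,ys].astype(np.float32); (c,w,_)=cv2.minAreaRect(p); v=cv2.fitLine(p,cv2.DIST_L2,0,.01,.01).ravel(); print(n,len(xs),c,w,v)
E
python3 chk.py
```

```text
clock: 9.85
eef_pos: [0.6096, 0.1031, 0.3356]
orientation: [[0.577, 0.817, 0.001], [0.817, -0.577, 0.003], [0.003, -0.001, -1.0]]
force: [-0.4, 0.7, 0.3]
finger_gap: -0.0004
finger_force: 0.0
clock: 10.52
eef_pos: [0.6311, 0.0911, 0.2462]
orientation: [[0.585, 0.811, 0.002], [0.811, -0.585, 0.0], [0.002, 0.002, -1.0]]
force: [-0.8, -0.3, -0.2]
finger_gap: -0.0002
finger_force: 0.0
clock: 11.1
eef_pos: [0.6353, 0.0899, 0.2448]
orientation: [[0.585, 0.811, 0.0], [0.811, -0.585, 0.0], [0.0, 0.0, -1.0]]
force: [-1.6, 0.9, 2.8]
finger_gap: -0.0003
finger_force: 1.3
clock: 11.52
eef_pos: [0.6151, 0.0926, 0.3357]
orientation: [[0.585, 0.811, -0.001], [0.811, -0.585, -0.0], [-0.001, -0.0, -1.0]]
force: [-0.7, -0.3, -0.4]
finger_gap: 0.0002
finger_force: 0.0
clock: 12.18
eef_pos: [0.6546, -0.1602, 0.3334]
orientation: [[0.592, 0.806, -0.001], [0.806, -0.592, -0.003], [-0.003, 0.0, -1.0]]
force: [0.0, -1.2, -0.2]
finger_gap: -0.0003
finger_force: 0.0
[ 0.655 -0.153  0.334]
[[234.871 150.111  84.   ]
 [234.979 150.212  87.   ]] [[270.263 143.572 102.   ]
 [270.121 143.769 101.   ]]
[0.652 0.075 0.26 ] [np.float64(49.06835038197023), np.float64(49.75072605643515)]
[0.651 0.076 0.26 ] [np.float64(49.650336373716385), np.float64(50.41703674949634)]
ref 164 (291.9637145996094, 219.01986694335938) (32.16313171386719, 7.106238842010498) [  0.046   0.999 292.061 219.665]
now 165 (291.9637145996094, 219.01986694335938) (32.16313171386719, 7.106238842010498) [  0.045   0.999 292.048 219.715]
```

Only 0.6° (half a millimetre at the handle) is left, so the wheel is done. Now the lever: I'll hover at (0.446, 0.0055), between lever and fence.

```bash
python3 -m jog '[0.0008,-0.0328,0,0,0, 0.0008,-0.0328,0,0,0, 0.0008,-0.0328,0,0,0, 0.0008,-0.0328,0,0,0, 0.0008,-0.0328,0,0,0, 0.0008,-0.0328,0,0,0, 0.0008,-0.0328,0,0,0, 0.0008,-0.0328,0,0,0]'
python3 -m jog '[0,0,0,0,0, 0,0,0,0,0, 0,0,0,0,0]'
```

```text
clock: 12.95
eef_pos: [0.4442, 0.0091, 0.3345]
orientation: [[0.584, 0.812, 0.0], [0.812, -0.584, -0.001], [-0.0, 0.0, -1.0]]
force: [0.6, 0.4, -0.4]
finger_gap: -0.0002
finger_force: 0.0
clock: 13.2
eef_pos: [0.446, 0.0076, 0.3349]
orientation: [[0.585, 0.811, 0.001], [0.811, -0.585, -0.001], [-0.0, 0.001, -1.0]]
force: [-0.3, 0.0, -0.5]
finger_gap: 0.0005
finger_force: 0.0
```

```bash
python3 -m jog '[-0.0024,0.0018,0,0,0, 0,0,0.03,0,0, 0,0,0.03,0,0, 0,0,0.03,0,0, 0,0,0.02,0,0, 0,0,0.01,0,0, 0,0,0,0,0, 0,0,0,0,0]'
python3 - <<'E'
from h import *
s=get_state(); print(s["eef_pos"],s["force"]); R=np.array(s["orientation"])[:2,:2]; V=np.array([.503,.037]); p=s["eef_pos"][:2]
for th in [176,168,160,152,144,136,128,120,112,104,100]:
    a=np.radians(th); n=np.array([-np.sin(a),np.cos(a)]); nt=R.T@n; d=.0065+.011*abs(nt[0])+.0145*abs(nt[1])
    q=V+.055*np.array([np.cos(a),np.sin(a)])+d*n; e=R.T@(q-p); print(th,q.round(4),e.round(4)); p=q
E
```

```text
clock: 13.87
eef_pos: [0.4464, 0.0043, 0.2151]
orientation: [[0.585, 0.811, -0.0], [0.811, -0.585, 0.001], [0.0, -0.001, -1.0]]
force: [0.4, -0.3, 0.2]
finger_gap: 0.0002
finger_force: 0.0
[0.44644131 0.00434352 0.21508049] [ 0.41008406 -0.33258574  0.16342233]
176 [0.4465 0.0174] [ 0.0106 -0.0076]
168 [0.4445 0.0265] [ 0.0062 -0.0069]
160 [0.4441 0.036 ] [ 0.0075 -0.0059]
152 [0.4453 0.0457] [ 0.0086 -0.0047]
144 [0.4482 0.0551] [ 0.0093 -0.0032]
136 [0.4499 0.0612] [ 0.0059 -0.0022]
128 [0.4525 0.0673] [ 0.0065 -0.0015]
120 [0.456  0.0734] [ 0.007  -0.0007]
112 [0.4606 0.0792] [0.0073 0.0003]
104 [0.4662 0.0845] [0.0076 0.0014]
100 [0.4693 0.0869] [0.0038 0.0012]
```

```bash
python3 -m jog '[0.0053,-0.0038,0,0,0, 0.0053,-0.0038,0,0,0, 0.0062,-0.0069,0,0,0, 0.0075,-0.0059,0,0,0]'; python3 -m jog '[0.0086,-0.0047,0,0,0, 0.0093,-0.0032,0,0,0, 0.0059,-0.0022,0,0,0, 0.0065,-0.0015,0,0,0]'
python3 - <<'E'
from h import *
im=capture("side"); m=cv2.inRange(cv2.cvtColor(im,cv2.COLOR_RGB2HSV),(5,170,120),(16,255,255)); m[:135]=0;m[190:]=0;m[:,:190]=0;m[:,335:]=0
ys,xs=np.nonzero(m); print(len(xs),xs.min(),xs.max(),ys.min(),ys.max(),get_state()["force"])
for th in(150,140,130,120,102.7): a=np.radians(th); print(th,pix("side",(.503+.062*np.cos(a),.037+.062*np.sin(a),.242)))
E
```

```text
clock: 14.2
eef_pos: [0.444, 0.0368, 0.2154]
orientation: [[0.585, 0.811, 0.002], [0.811, -0.585, -0.001], [0.001, 0.002, -1.0]]
force: [1.4, -3.5, -0.6]
finger_gap: -0.0001
finger_force: 1.5
clock: 14.53
eef_pos: [0.4519, 0.0682, 0.2149]
orientation: [[0.585, 0.811, 0.0], [0.811, -0.585, -0.0], [-0.0, 0.0, -1.0]]
force: [0.2, -3.5, 1.2]
finger_gap: 0.0002
finger_force: 1.5
62 283 301 154 162 [-0.44159496 -1.38846144 -0.56310328]
150 [303.67424423 156.14082416]
140 [301.68888038 157.1698401 ]
130 [299.17329224 158.05455275]
120 [296.20382078 158.76328568]
102.7 [290.28223404 159.50129713]
```

The lever follows (about 127°). I'll continue to the stop, watching the force.

```bash
python3 -m jog '[0.007,-0.0007,0,0,0, 0.0073,0.0003,0,0,0, 0.005,0.001,0,0,0]'; python3 -m jog '[0.0026,0.0005,0,0,0, 0,0,0,0,0]'; python3 -m jog '[0.002,0.0005,0,0,0, 0,0,0,0,0]';  python3 -m jog '[0.002,0.0006,0,0,0, 0,0,0,0,0]'
```

```text
clock: 14.83
eef_pos: [0.4642, 0.0832, 0.2147]
orientation: [[0.585, 0.811, -0.0], [0.811, -0.585, -0.0], [-0.0, -0.0, -1.0]]
force: [-0.3, -3.3, 1.5]
finger_gap: -0.0003
finger_force: 1.6
clock: 15.0
eef_pos: [0.4659, 0.0851, 0.2146]
orientation: [[0.585, 0.811, -0.0], [0.811, -0.585, 0.001], [0.0, -0.001, -1.0]]
force: [-0.4, -1.7, -0.1]
finger_gap: -0.0001
finger_force: 0.2
clock: 15.17
eef_pos: [0.4673, 0.086, 0.2146]
orientation: [[0.585, 0.811, -0.0], [0.811, -0.585, 0.0], [-0.0, -0.0, -1.0]]
force: [-0.3, -1.3, -0.1]
finger_gap: -0.0003
finger_force: 0.7
clock: 15.33
eef_pos: [0.469, 0.0871, 0.2147]
orientation: [[0.585, 0.811, -0.0], [0.811, -0.585, -0.0], [-0.0, -0.0, -1.0]]
force: [-2.0, -2.5, 0.5]
finger_gap: 0.0004
finger_force: 0.9
```

```bash
cat > lev.py <<'E'
from h import *
im=capture("side"); m=cv2.inRange(cv2.cvtColor(im,cv2.COLOR_RGB2HSV),(5,170,120),(16,255,255)); m[:135]=0;m[190:]=0;m[:,:190]=0;m[:,335:]=0
ys,xs=np.nonzero(m); print(len(xs),xs.min(),xs.max(),ys.min(),ys.max(),get_state()["force"],get_state()["eef_pos"])
print([(y,xs[ys==y].min(),xs[ys==y].max()) for y in range(ys.min(),ys.max()+1)])
for th in(120,115,110,105,102.7): a=np.radians(th); print(th,pix("side",(.503+.062*np.cos(a),.037+.062*np.sin(a),.242)))
E
python3 lev.py
```

```text
48 283 293 154 161 [ 0.02790129 -1.46045371  0.31673951] [0.46891605 0.08712276 0.21467144]
[(154, np.int64(284), np.int64(286)), (155, np.int64(284), np.int64(287)), (156, np.int64(284), np.int64(287)), (157, np.int64(284), np.int64(289)), (158, np.int64(284), np.int64(293)), (159, np.int64(283), np.int64(292)), (160, np.int64(283), np.int64(288)), (161, np.int64(283), np.int64(287))]
120 [296.20382078 158.76328568]
115 [294.57794002 159.04327781]
110 [292.875527   159.27005572]
105 [291.11082534 159.4414885 ]
102.7 [290.28223404 159.50129713]
```

Lever is near 105°. The push direction should now be along world +x, so I'll step that way until the force rises.

```bash
for i in 1; do python3 -m jog '[0.0011,0.001,0,0,0, 0,0,0,0,0]'; python3 -m jog '[0.0011,0.001,0,0,0, 0,0,0,0,0]'; python3 -m jog '[0.0011,0.001,0,0,0, 0,0,0,0,0]'; done; python3 lev.py
```

```text
clock: 15.55
eef_pos: [0.4704, 0.0875, 0.2147]
orientation: [[0.585, 0.811, -0.0], [0.811, -0.585, 0.0], [0.0, -0.0, -1.0]]
force: [-1.4, -1.3, -0.1]
finger_gap: -0.0
finger_force: 0.9
clock: 15.72
eef_pos: [0.4719, 0.0879, 0.2147]
orientation: [[0.585, 0.811, -0.0], [0.811, -0.585, 0.0], [0.0, -0.0, -1.0]]
force: [-2.5, 0.1, -0.5]
finger_gap: 0.0001
finger_force: 0.9
clock: 15.88
eef_pos: [0.4728, 0.0881, 0.2145]
orientation: [[0.585, 0.811, -0.001], [0.811, -0.585, -0.0], [-0.001, -0.001, -1.0]]
force: [-6.5, -0.6, 1.4]
finger_gap: -0.0001
finger_force: 3.0
49 283 292 154 162 [-6.21942885 -0.42695771  1.81550439] [0.47278912 0.08816056 0.21449085]
[(154, np.int64(284), np.int64(286)), (155, np.int64(284), np.int64(287)), (156, np.int64(284), np.int64(287)), (157, np.int64(284), np.int64(291)), (158, np.int64(284), np.int64(292)), (159, np.int64(283), np.int64(291)), (160, np.int64(283), np.int64(290)), (161, np.int64(283), np.int64(287)), (162, np.int64(285), np.int64(285))]
120 [296.20382078 158.76328568]
115 [294.57794002 159.04327781]
110 [292.875527   159.27005572]
105 [291.11082534 159.4414885 ]
102.7 [290.28223404 159.50129713]
```

The force in x has risen to 6.5 N and holds, so the lever is meeting its stop. I'll push two more steps to confirm.

```bash
python3 -m jog '[0.0011,0.001,0,0,0, 0,0,0,0,0]'; python3 -m jog '[0.0008,0.0007,0,0,0, 0,0,0,0,0, 0,0,0,0,0]'
```

```text
clock: 16.1
eef_pos: [0.4734, 0.0884, 0.2143]
orientation: [[0.585, 0.811, -0.003], [0.811, -0.585, -0.001], [-0.002, -0.002, -1.0]]
force: [-13.2, -1.1, 5.6]
finger_gap: -0.0001
finger_force: 6.3
clock: 16.35
eef_pos: [0.4738, 0.0885, 0.2141]
orientation: [[0.585, 0.811, -0.005], [0.811, -0.585, -0.001], [-0.003, -0.003, -1.0]]
force: [-18.8, -3.8, 7.4]
finger_gap: 0.0003
finger_force: 8.9
```

At the stop: 19 N and no more motion. I'll back off, rise, clear the view and check everything.

```bash
python3 -m jog '[-0.004,-0.0035,0,0,0, -0.006,-0.0053,0,0,0, -0.006,-0.0053,0,0,0, 0,0,-0.03,0,0, 0,0,-0.03,0,0, 0,0,-0.03,0,0, 0,0,-0.03,0,0, 0,0,0,0,0]'
python3 -m jog '[-0.0254,0.0182,0,0,0, -0.0254,0.0182,0,0,0, -0.0254,0.0182,0,0,0, -0.0254,0.0182,0,0,0, -0.0254,0.0182,0,0,0, -0.0254,0.0182,0,0,0, -0.0254,0.0182,0,0,0, -0.0254,0.0182,0,0,0]'
python3 -m jog '[0,0,0,0,0, 0,0,0,0,0]'
python3 chk.py; python3 - <<'E'
from m import *
rt=cv2.imread("pics/top0.png")[:,:,::-1]; t=capture("top")
m=cv2.inRange(cv2.cvtColor(t,cv2.COLOR_RGB2HSV),(5,170,120),(16,255,255)); m[:,:245]=0; m[:,325:]=0; m[:195]=0; m[250:]=0
ys,xs=np.nonzero(m); e=xs.argmin(); print(xs.min(),xs.max(),ys.min(),ys.max(), ys[xs<xs.min()+3].mean())
for th in(110,106,102.7): a=np.radians(th); print(th,pix("top",(.503+.062*np.cos(a),.037+.062*np.sin(a),.242)))
d=np.abs(t.astype(int)-rt).max(2)
for n,(y0,y1,x0,x1) in dict(test=(180,235,357,388),pencil=(108,168,348,366),cal=(215,300,148,192),hex=(146,182,160,190)).items(): print(n,d[y0:y1,x0:x1].mean(),(d[y0:y1,x0:x1]>60).sum())
E
```

```text
clock: 17.02
eef_pos: [0.4564, 0.0845, 0.3399]
orientation: [[0.585, 0.811, 0.007], [0.811, -0.585, 0.0], [0.004, 0.006, -1.0]]
force: [0.1, 0.4, 0.5]
finger_gap: -0.0002
finger_force: 0.0
clock: 17.68
eef_pos: [0.4536, -0.1675, 0.3349]
orientation: [[0.585, 0.811, 0.001], [0.811, -0.585, -0.0], [0.0, 0.001, -1.0]]
force: [0.6, 0.4, -0.7]
finger_gap: -0.0001
finger_force: 0.0
clock: 17.85
eef_pos: [0.4536, -0.1674, 0.3345]
orientation: [[0.587, 0.809, 0.0], [0.809, -0.587, 0.0], [0.0, -0.0, -1.0]]
force: [0.4, 0.4, 0.1]
finger_gap: 0.0005
finger_force: 0.0
[ 0.454 -0.165  0.335]
[[234.871 150.111  84.   ]
 [234.976 150.22   87.   ]] [[270.263 143.572 102.   ]
 [270.121 143.767 101.   ]]
[0.652 0.075 0.26 ] [np.float64(49.06835038197023), np.float64(49.75072605643515)]
[0.651 0.076 0.26 ] [np.float64(49.64035438388252), np.float64(50.41223570173095)]
ref 164 (291.9637145996094, 219.01986694335938) (32.16313171386719, 7.106238842010498) [  0.046   0.999 292.061 219.665]
now 156 (279.2190856933594, 209.44943237304688) (7.720176696777344, 33.20425796508789) [  0.967  -0.253 279.308 210.071]
263 295 203 216 213.45454545454547
110 [267.44674154 216.89061976]
106 [266.72268997 215.15928168]
102.7 [266.21870329 213.69852619]
test 4.439296187683285 0
pencil 4.636111111111111 0
cal 4.741176470588235 0
hex 4.398148148148148 0
```

The wheel is within about 0.6° of one full turn, the lever is at its stop (102.7°), and the bystanders haven't moved. Handing in.

```bash
python3 -c "
from plant import *
print(finish_job())"
```

```text
the job is handed in; nothing more can be done
None
```

The wheel was pushed clockwise through one full turn, ending about 0.6° short by my camera measurement; the lever is locked at its stop, the test piece, pencil, caliper and hex keys have not moved, and the job is handed in.

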